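# Roll a sample tube onto the counting line and start the count

### The job

Start a count on the sample tube lying on the bench counter's bed. With the fingertips, roll the tube along the bed until it lies centred along the white line that runs right across the bed and let go of it; then push the black post of the guard in front of the probe away from you until the guard is fully open, and press the round start key on top of the grey box right down and let it go. Touch and push only: do not lift the tube off the bed, and leave the other things on the table where they are.

Things in the scene. Friction and masses are not known exactly. Their poses are not given: they have to be found in the camera images.
- tube: sample tube on the bed: rigid, round, 26 mm in diameter all along, 100 mm long, 70 g, both ends alike; clear with white filling, paper band round the middle, white grooved end caps. Origin at its centre on its axis, 13 mm above the bed; x is the tube's axis, the other axes turn as it rolls. The rubber gives rolling resistance: it stays where left and stops within a few mm when nothing pushes it.
- line (a point): middle of the one white line right across the bed, 134 x 2 mm, at the bed's upper face, 14 mm above the table. x runs along the line (away from the robot), y along the bed towards guard and probe, z up. The tube starts between line and guard, centre 30 to 60 mm from the line, up to 10 mm along it and 0.08 rad out of parallel. The short white strokes at the bed's edges are 10 mm graduations.
- counter: bench counter, fixed to the table: bed 150 x 280 mm with dark rubber facing; at its left end the guard's upright frame (58 mm high over the table), a steel probe 42 mm across, and a grey box whose top is 67 mm over the table. Origin at table height; axes as line, which is at y -70 mm here. Bed x -69 to 69, y -166 to 106 mm; frame y 113 to 117; probe to y 191; box y 190 to 300, x -80 to 80 mm.
- guard (a joint): travel in m of the sliding steel guard behind the frame, which covers the probe's window: 0 shut, 0.045 fully open against its stop. It opens along the +x axis of counter (away from the robot), takes about 2 N, and stays where it is left; it may start up to 5 mm open.
- guard_post (a point): the guard's black upright thumb post, the thing to push: 11 mm across with a 14 mm head, its top 88 mm above the table and its foot 64 mm above it (6 mm over the frame's upper edge); this point is on its axis, 78 mm above the table. It moves with the guard.
- start_key (a joint): travel in m of the round grey start key on top of the box: 0 released, 0.005 fully pressed down; springs back, about 4 N at full travel. Counting starts at 0.0035.
- start_key_top (a point): centre of the start key's upper face, 26 mm across, facing up, 88 mm above the table when released; it stands 9 mm out of a black round housing 42 mm across on the box's top; moves with the key.
- tube_block: white block (120 x 44 x 34 mm) behind the bed, with two more such tubes standing in it, 106 mm high over the table, fixed. Origin under its centre.
- timer: bystander: bench timer lying on its back, 71 x 72 x 18 mm, in front of the bed; origin under its centre. Loose.
- small_beaker: bystander: small beaker, 41 mm across, 50 mm high, behind the probe; origin under its centre. Loose.
- bottle: bystander: round bottle with screw cap, 56 mm across, 102 mm high, behind the bed; origin under its centre. Loose.
- clear_vial: bystander: small clear vial, 12 mm across, 33 mm high, standing in front of the bed's left end; origin under its centre. Loose.
- pen: bystander: ball pen, 145 x 24 x 12 mm, lying in front of the bed; origin under its centre. Loose.
Not all that is in view belongs to the job. There is more than one size of the tube; the job needs the larger.

How it is judged:
By the outcome, as a careful person would: the job done as asked, in the order asked, and still so for the second after the job is handed in, with the robot touching nothing.
It also fails if it takes over 64 s, if anything falls off the work surface, if the arm or the gripper's body presses on something with over 40 N, if the wrist force passes 120 N, or if a joint passes its speed limit or range.

### The arm

A 7-joint arm with a two-finger parallel gripper is mounted at the origin on a cart in front of the work surface, level with it; the furniture and walls round the work are solid. World frame = base frame: x ahead of the robot, y to its left, z up, the work surface at z = 0. Lengths are in m, angles in rad, forces in N, time in s.
With the tool pointing down it reaches from about 0.4 to 0.85 m from the base axis. Payload 10.4 kg.
Tool frame: the origin (TCP) lies midway between the tips of the shut fingers; the grasp point (between the pads) lies 19 mm behind it; z points along the fingers, y is the line along which they close (so a half turn about z gives the same grasp; the last joint's range is limited). The gripper opens to 85 mm and grips with 20 to 120 N. Pads are 22 mm wide; open, the fingers measure 114 mm over their backs; the gripper's body (76 mm by 85 mm) begins 54 mm behind the grasp point. The pads swing forward as they close: fully open they stand 13 mm farther back than shut.
Start: joints at [-1.139, 0.332, -0.065, 1.46, 0.022, 1.35, -0.088], TCP at [0.275, 0.561, 0.231] pointing down, gripper open.
Joint ranges: [-2.6, 2.6], [-0.5, 2.12], [-1.47, 1.34], [0.16, 2.42], [-1.27, 4.41], [0.06, 2.06], [-2.6, 2.6]. Speed limits (rad/s): [2.22, 2.22, 2.79, 2.79, 3.14, 3.14, 3.14].

### API

Orientations are given as a unit quaternion [w, x, y, z].
In Python, from rig import robot gives the robot as it stands.
- The arm moves only by the shell command python3 -m creep 'ROWS'. ROWS is a JSON object of lists of equal length, an entry for each row: "claw": the finger opening in mm, from 0 to 85.4; "travel": the shift along the tool's x, y, z in units of 50 mm (1.0 is 50 mm), a list of three; "delta_rot": the turn, a rotation vector about the tool's x, y, z in rad, a list of three. A call has 1 to 12 rows; each row shifts and turns the commanded pose from where the row before left it, along the tool's axes as they then stand; what a row does not reach is not made up. A row lasts 1/8 s, in which the tool goes at most 62.5 mm and 10.7 degrees, less where a joint would pass 70% of its speed; a pose out of reach is approached as far as the arm can. A call is refused whole if a number of a shift passes 1 or a number of a turn 0.188, either way. A call with a gripper value outside its range is refused whole. The fingers move at their own pace and stop on an object; the grip force is fixed at half the most. Time passes only in rows, so rows that do not move let the fingers close. It gives the time, the measured TCP pose, the force, the opening and the grip force at its end, in the units of the state.
- robot.sense(): the state, without advancing time (a new reading comes with each control period).
- robot.snapshot(name): name is "scene" or "top" or "wrist"; returns a dict with "color" (480x640x3 uint8, red, green, blue), "fx", "fy", "cx", "cy" (pixels), "distortion" ([k1, k2, p1, p2, k3] as OpenCV has them; the pictures are not rectified), "world_to_cam" (4x4, takes a point from world to camera coordinates). Camera axes: x right, y down, z forward; pixel columns grow to the right and rows downward; lengths in m; the calibration is good to about 2 mm. A picture is of the moment at which its call begins. There is no depth.
- robot.hand_in(): hands the job in; it is judged then, once.
Trained networks look in a picture, given as the dict that the camera call returned (one of the last four; its "shot" number tells which), for a name from the list of things; names that differ only in an ending like _2 or _b are one class to them, and where a whole thing is asked for, a point or a joint stands for the part that bears it (a point fixed in the world has none). Each returns a list of dicts, best first, with "score" (0 to 1); they miss things now and then, are a little off and sometimes report something else, mostly with a low value. They report only what shows in the picture. A call takes as long as a camera call. They do not tell look-alikes from the thing itself.
- robot.find_in(picture, thing): "point" ([column, row] in pixels, amid what is visible of it).
- robot.outline_of(picture, thing): "mask" (480x640 bool, what is visible of it) and "point" ([column, row] in pixels, amid what is visible of it).
The state is a dict: "clock": time; "joint_pos": joint angles; "joint_vel": joint speeds; "tau": joint torques, N m; "tool_pos": TCP position; "orientation": TCP orientation; "contact_force": force on the tool from outside, world axes, zero at the start; "wrist_torque": the same for the moment, N m; "gripper_width": opening from 0.0 (shut) to 1.0 (fully open); "gripper_force": force on a finger pad.
Only numpy, scipy, OpenCV 4.12 (cv2) and the standard library are available. Lean on these libraries where they do the work, as an engineer would, in place of code of your own. Each camera call takes 0.05 s, during which the arm holds its last target. There are 200 camera calls.

## Working session

There is one attempt and no reset: what is moved stays moved. The work goes in short steps, Python scripts to look and compute and a shell command to move; the robot and the scene stay as the last step left them, time stands still between calls to the robot, and variables do not carry over. Pictures are saved under pics/ and viewed, at most 12 in all, crops included, and the job is handed in when it is done.

```bash
mkdir -p pics; ls
cat > h.py <<'E'
import numpy as np, cv2
from rig import robot
def K(p): return np.array([[p['fx'],0,p['cx']],[0,p['fy'],p['cy']],[0,0,1.]]), np.array(p['distortion'],float)
def toworld(p,uv,z):
    k,d=K(p); T=np.array(p['world_to_cam']); R,t=T[:3,:3],T[:3,3]
    uv=np.array(uv,float).reshape(-1,1,2)
    n=cv2.undistortPoints(uv,k,d).reshape(-1,2)
    c=-R.T@t; r=np.c_[n,np.ones(len(n))]@R
    return c+r*((z-c[2])/r[:,2])[:,None]
def topix(p,X):
    k,d=K(p); T=np.array(p['world_to_cam'])
    return cv2.projectPoints(np.array(X,float).reshape(-1,1,3),cv2.Rodrigues(T[:3,:3])[0],T[:3,3],k,d)[0].reshape(-1,2)
def save(p,n): cv2.imwrite(f'pics/{n}.png',p['color'][:,:,::-1])
E
python3 - <<'E'
from h import *
np.set_printoptions(precision=4,suppress=True)
s=robot.sense(); print(s['clock'],s['tool_pos'],s['orientation'],s['contact_force'])
for c in ('top','scene'):
    p=robot.snapshot(c); save(p,c+'0')
    T=np.array(p['world_to_cam']); print(c,-T[:3,:3].T@T[:3,3])
    for n,z in (('tube',.027),('guard_post',.078),('start_key_top',.088),('start_key',.088),('counter',.014),('clear_vial',.0),('small_beaker',0)):
        for f in robot.find_in(p,n)[:3]: print(n,round(f['score'],2),f['point'],toworld(p,f['point'],z)[0])
E
```

```text
pics
0.0 [0.2744 0.5611 0.2305] [-0.0001  0.2254  0.9743 -0.0007] [0.8761 0.0907 0.23  ]
top [0.3839 0.095  1.4202]
tube 0.77 [341.2, 260.4] [0.5249 0.0649 0.027 ]
tube 0.68 [430.4, 328.4] [ 0.3584 -0.1604  0.027 ]
guard_post 0.55 [279.8, 248.3] [0.5466 0.2161 0.078 ]
guard_post 0.17 [374.4, 313.4] [ 0.3933 -0.0158  0.078 ]
start_key_top 0.64 [229.8, 247.9] [0.544  0.3373 0.088 ]
start_key 0.59 [227.1, 245.4] [0.5501 0.3442 0.088 ]
counter 0.66 [302.4, 252.9] [0.5436 0.1638 0.014 ]
small_beaker 0.66 [293.1, 196.7] [0.6926 0.1925 0.    ]
scene [ 0.1354 -0.509   0.5804]
tube 0.98 [291.2, 428.6] [ 0.3458 -0.1677  0.027 ]
tube 0.91 [301.8, 286.0] [0.5212 0.0656 0.027 ]
tube 0.63 [282.2, 271.7] [0.5153 0.1208 0.027 ]
guard_post 0.82 [268.8, 244.1] [0.5047 0.1463 0.078 ]
start_key_top 0.4 [242.8, 191.5] [0.5552 0.3343 0.088 ]
start_key 0.63 [240.8, 196.3] [0.5416 0.3181 0.088 ]
start_key 0.6 [267.7, 243.4] [0.4969 0.1362 0.088 ]
counter 0.61 [283.7, 272.2] [0.5257 0.1326 0.014 ]
clear_vial 0.52 [214.9, 267.4] [0.4337 0.2384 0.    ]
small_beaker 0.93 [329.8, 227.4] [0.7055 0.2277 0.    ]
small_beaker 0.64 [239.5, 192.0] [0.6223 0.4874 0.    ]
```

View pics/top0.png

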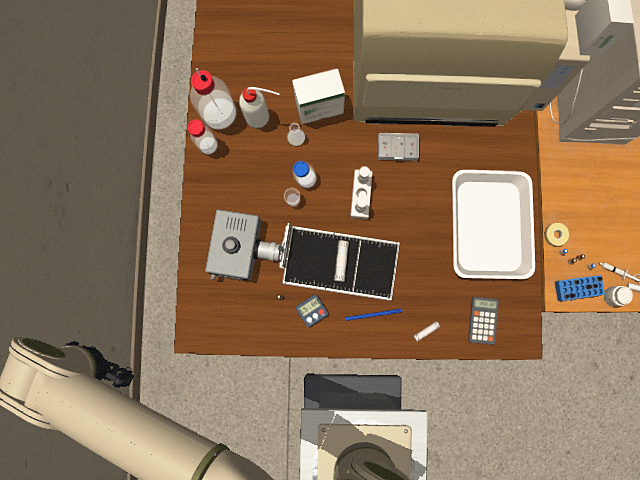

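View pics/scene0.png

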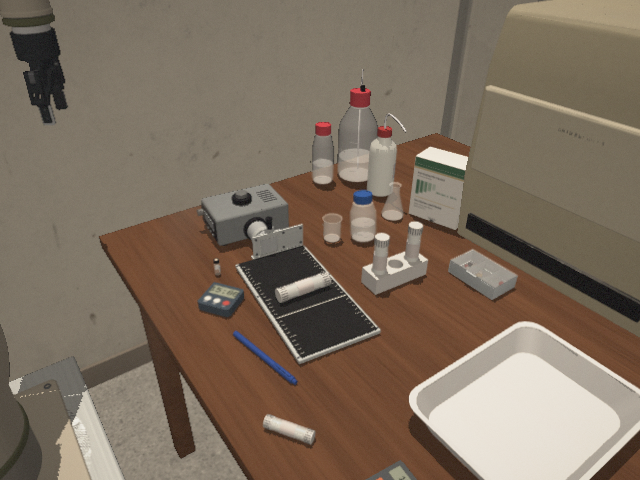

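Run:
```python
from h import *
np.set_printoptions(precision=4,suppress=True)
p=robot.snapshot('top'); im=p['color'][190:320,180:440]; cv2.imwrite('pics/topc.png',cv2.resize(im,(780,390),interpolation=cv2.INTER_CUBIC)[:,:,::-1])
p=robot.snapshot('scene'); im=p['color'][160:370,180:460]; cv2.imwrite('pics/scc.png',cv2.resize(im,(800,600),interpolation=cv2.INTER_CUBIC)[:,:,::-1])
```

```text
(no output)
```

View pics/topc.png

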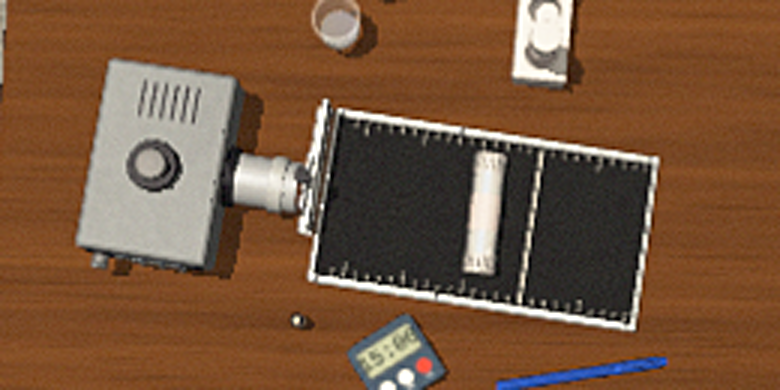

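View pics/scc.png

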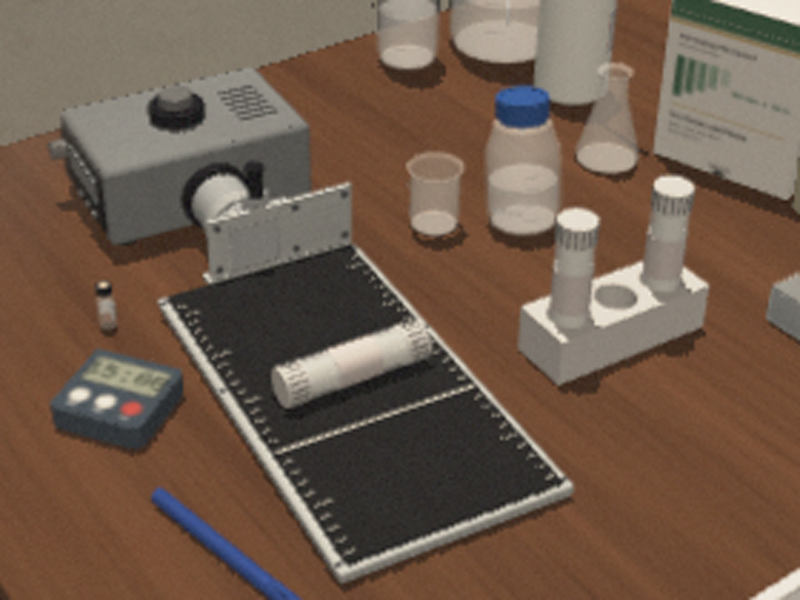

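Run:
```python
from h import *
np.set_printoptions(precision=4,suppress=True)
p=robot.snapshot('top'); q=robot.snapshot('scene')
a=lambda l:np.array(l)/3+[180,190]
b=lambda l:np.array(l)/2.857+[180,160]
print('line',toworld(p,a([[540,153],[521,303]]),.014),toworld(q,b([[280,452],[474,388]]),.014))
c=toworld(p,a([[313,280],[340,110],[657,158],[633,326]]),.014);print(c,c.mean(0),np.linalg.norm(np.diff(c,axis=0),axis=1))
print('key',toworld(p,a([[151,161]]),.088),toworld(q,b([[176,97]]),.088))
print('tube',toworld(p,a([[490,152],[480,273]]),.04))
print('post',toworld(p,a([[302,174]]),.086),toworld(q,b([[255,167]]),.088))
w=robot.snapshot('wrist'); T=np.array(w['world_to_cam']); print(T,-T[:3,:3].T@T[:3,3],w['fx'])
```

```text
line [[0.5769 0.0173 0.014 ]
 [0.4491 0.0319 0.014 ]] [[0.4496 0.0311 0.014 ]
 [0.5784 0.0119 0.014 ]]
[[ 0.4651  0.2078  0.014 ]
 [ 0.6109  0.1887  0.014 ]
 [ 0.5744 -0.0825  0.014 ]
 [ 0.4314 -0.0627  0.014 ]] [0.5205 0.0628 0.014 ] [0.1471 0.2737 0.1444]
key [[0.5545 0.3365 0.088 ]] [[0.5479 0.3262 0.088 ]]
tube [[0.5734 0.0606 0.04  ]
 [0.4721 0.0674 0.04  ]]
post [[0.5464 0.2133 0.086 ]] [[0.5437 0.2083 0.088 ]]
[[ 0.4398  0.8981 -0.0006 -0.6249]
 [ 0.8657 -0.4237  0.2664 -0.0345]
 [ 0.239  -0.1177 -0.9639  0.379 ]
 [ 0.      0.      0.      1.    ]] [0.2141 0.5912 0.3741] 388.774843268809
```

```bash
python3 -m creep '{"claw":[60,60,60,60,60,60,60,60,60,60,60,60],"travel":[[-0.71,-0.52,0],[-0.71,-0.52,0],[-0.71,-0.52,0],[-0.71,-0.52,0],[-0.71,-0.52,0],[-0.71,-0.52,0],[-0.71,-0.52,0],[-0.71,-0.52,0],[-0.71,-0.52,0],[-0.71,-0.52,0],[-0.71,-0.52,0],[-0.71,-0.52,0]],"delta_rot":[[0,0,0],[0,0,0],[0,0,0],[0,0,0],[0,0,0],[0,0,0],[0,0,0],[0,0,0],[0,0,0],[0,0,0],[0,0,0],[0,0,0]]}'
python3 -m creep '{"claw":[60,60,60,60,60,60,60,60],"travel":[[0,0,0],[0,0,0],[0,0,0],[0,0,0],[0,0,0],[0,0,0],[0,0,0],[0,0,0]],"delta_rot":[[0,0,0.18],[0,0,0.18],[0,0,0.18],[0,0,0.18],[0,0,0.18],[0,0,0.18],[0,0,0.17],[0,0,0]]}'
python3 - <<'E'
from h import *
np.set_printoptions(precision=4,suppress=True)
p=robot.snapshot('wrist'); save(p,'w1'); s=robot.sense(); print(s['clock'],s['tool_pos'],s['orientation'],s['joint_pos'])
for n,z in (('tube',.027),('guard_post',.078),('start_key_top',.088)):
    for f in robot.find_in(p,n)[:3]: print(n,round(f['score'],2),f['point'],toworld(p,f['point'],z)[0])
E
```

```text
clock: 2.55
tool_pos: [0.5207, 0.0928, 0.2316]
orientation: [0.0, 0.225, 0.974, 0.0]
contact_force: [0.8, 1.4, 0.0]
gripper_width: 0.703
gripper_force: 0.0
clock: 3.55
tool_pos: [0.5202, 0.0941, 0.2314]
orientation: [-0.0, 0.752, 0.659, 0.0]
contact_force: [-0.5, -0.2, 0.2]
gripper_width: 0.704
gripper_force: 0.0
3.6 [0.5202 0.0941 0.2314] [-0.      0.7516  0.6596  0.0001] [-0.6259  0.1138  0.3919  1.7352 -0.0452  1.3012 -0.3544]
tube 0.68 [326.9, 236.3] [0.5223 0.0646 0.027 ]
guard_post 0.8 [335.0, 55.6] [0.5462 0.2101 0.078 ]
guard_post 0.17 [327.1, 184.7] [0.5287 0.1192 0.078 ]
start_key_top 0.25 [578.3, 92.6] [0.7179 0.1642 0.088 ]
```

View pics/w1.png

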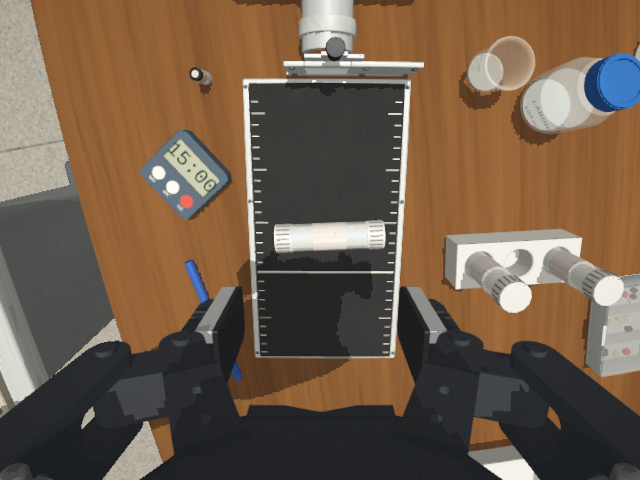

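```bash
cat > m.py <<'E'
from h import *
np.set_printoptions(precision=4,suppress=True)
def rowfit(p,line,z,half,c0,c1,thr=110):
    """line: predicted world endpoints; centroid of bright pixels per column around prediction"""
    g=p['color'].min(2).astype(float); pts=[]
    e=topix(p,line)
    for c in np.arange(int(e[:,0].min())+c0,int(e[:,0].max())-c1):
        r=np.interp(c,*(e[np.argsort(e[:,0])].T)); r0=int(round(r))-half
        w=np.clip(g[r0:r0+2*half+1,c]-70,0,None)
        if w.sum()>60: pts.append([c,r0+(w*np.arange(2*half+1)).sum()/w.sum()])
    return toworld(p,np.array(pts),z)
def fit(P):
    c=P[:,:2].mean(0); u=np.linalg.svd(P[:,:2]-c)[2][0]; u*=np.sign(u[0])
    for _ in range(3):
        n=np.array([-u[1],u[0]]); r=(P[:,:2]-c)@n; k=abs(r)<max(2*np.median(abs(r)),.0003)
        c=P[k,:2].mean(0); u=np.linalg.svd(P[k,:2]-c)[2][0]; u*=np.sign(u[0])
    return c,u,np.arctan2(u[1],u[0])
def tube(p):
    o=robot.outline_of(p,'tube'); 
    for f in o:
        m=f['mask']; w=toworld(p,[f['point']],.027)[0]
        if w[1]<-.05 or not .47<w[0]<.57: continue
        ys,xs=np.nonzero(m); d=cv2.minAreaRect(np.c_[xs,ys].astype(np.float32))
        W=toworld(p,cv2.boxPoints(d),.027)
        c=W[:,:2].mean(0); P=toworld(p,np.c_[xs,ys][::3],.027); u=np.linalg.svd(P[:,:2]-P[:,:2].mean(0))[2][0]; u*=np.sign(u[0])
        print('tube',f['score'],'c',c,P[:,:2].mean(0),'ang',np.arctan2(u[1],u[0]),'size',np.linalg.norm(np.diff(W,axis=0),axis=1)); return c,u
E
python3 - <<'E'
from m import *
p=robot.snapshot('wrist')
P=rowfit(p,toworld(p,[[257,272],[393,272]],.014),.014,6,8,8); c,u,a=fit(P); print('line',c,a)
e=toworld(p,[[253,272],[257,272],[393,272],[399,272]],.014); print(e)
g=p['color'].min(2); print('row272 L',g[275,245:270],'R',g[275,385:405])
print('bed ends', toworld(p,[[326,80],[326,355]],.014))
t=tube(p)
print('post',toworld(p,[[335,46]],.088))
# line x-range via edges
E
```

```text
line [0.5147 0.0255] -0.13630545989151557
[[0.4451 0.0342 0.014 ]
 [0.449  0.0337 0.014 ]
 [0.5823 0.0159 0.014 ]
 [0.5883 0.0151 0.014 ]]
row272 L [ 31  32  32  33  33  70 133 149 152 152 133  72  34  37  38  35  34  37
  36  35  38  36  34  37  36] R [ 59  58  59  55  57  56  58  56  53 137 226 228 229 225 191  61  57  57
  54  56]
bed ends [[ 0.5394  0.2017  0.014 ]
 [ 0.5047 -0.0682  0.014 ]]
tube 0.69 c [0.5244 0.0649] [0.5246 0.065 ] ang -0.08950735411743181 size [0.1015 0.0271 0.1036]
post [[0.5462 0.2146 0.088 ]]
```

```bash
python3 -m creep '{"claw":[60,60,60,60,60,60,60,60],"travel":[[0.18,0.17,0],[0,0,0.8],[0,0,0.8],[0,0,0.8],[0,0,0.8],[0,0,0.7],[0,0,0.43],[0,0,0]],"delta_rot":[[0,0,0.006],[0,0,0],[0,0,0],[0,0,0],[0,0,0],[0,0,0],[0,0,0],[0,0,0]]}'
python3 - <<'E'
from m import *
p=robot.snapshot('wrist'); save(p,'w2'); s=robot.sense(); print(s['tool_pos'],s['orientation'],s['contact_force'])
L=np.array([.516,.0249]);a=-.136;u=np.array([np.cos(a),np.sin(a)]);v=np.array([-u[1],u[0]])
d=np.array(s['tool_pos'])[:2]-L; print('uv',d@u,d@v)
E
```

```text
clock: 4.85
tool_pos: [0.5291, 0.102, 0.0132]
orientation: [-0.001, 0.755, 0.656, -0.001]
contact_force: [0.4, -0.4, 0.3]
gripper_width: 0.706
gripper_force: 0.0
[0.53   0.1021 0.0145] [-0.0001  0.7547  0.6561 -0.0005] [ 0.1152 -0.1473  0.5447]
uv 0.0033656090598991727 0.07837189702359952
```

View pics/w2.png

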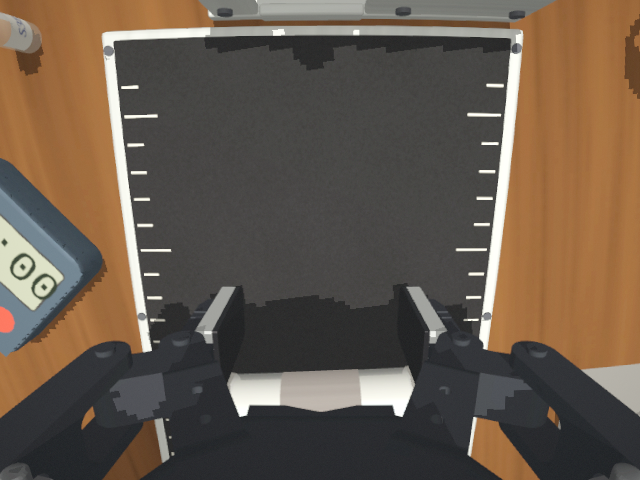

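```bash
python3 -m creep '{"claw":[60,60,60,60,60,60,60,60,60,60,60,60],"travel":[[-0.12,0,0],[-0.12,0,0],[-0.1,0,0],[-0.08,0,0],[-0.08,0,0],[-0.08,0,0],[-0.08,0,0],[-0.08,0,0],[-0.08,0,0],[-0.06,0,0],[-0.04,0,0],[0,0,0]],"delta_rot":[[0,0,0],[0,0,0],[0,0,0],[0,0,0],[0,0,0],[0,0,0],[0,0,0],[0,0,0],[0,0,0],[0,0,0],[0,0,0],[0,0,0]]}'
python3 -m creep '{"claw":[60,60,60,60,60],"travel":[[0.2,0,0],[0.3,0,-0.3],[0.4,0,-0.9],[0,0,-0.9],[0,0,0]],"delta_rot":[[0,0,0],[0,0,0],[0,0,0],[0,0,0],[0,0,0]]}'
cat > t.py <<'E'
from m import *
p=robot.snapshot('wrist'); s=robot.sense()
L=np.array([.516,.0249]);a=-.136;u=np.array([np.cos(a),np.sin(a)]);v=np.array([-u[1],u[0]])
d=np.array(s['tool_pos'])[:2]-L; print('tcp uv',d@u,d@v,s['tool_pos'])
c,w=tube(p); d=c-L; print('tube uv',d@u,d@v,'ang rel',np.arctan2(w[1],w[0])-a)
E
python3 t.py
```

```text
clock: 6.4
tool_pos: [0.5234, 0.0562, 0.0148]
orientation: [-0.0, 0.755, 0.656, 0.0]
contact_force: [-0.0, 0.6, -0.5]
gripper_width: 0.706
gripper_force: 0.0
clock: 7.02
tool_pos: [0.5321, 0.103, 0.1244]
orientation: [0.001, 0.754, 0.656, 0.004]
contact_force: [-0.9, -0.5, -1.5]
gripper_width: 0.706
gripper_force: 0.0
tcp uv 0.004171176343351291 0.07890508721571492 [0.5308 0.1025 0.1222]
tube 0.66 c [0.5202 0.0294] [0.5203 0.0297] ang -0.0991555631900787 size [0.1027 0.0305 0.1063]
tube uv 0.003540202512909436 0.005037877947682261 ang rel 0.036844436809921305
```

Run:
```python
from h import *
p=robot.snapshot('wrist'); save(p,'w3')
```

```text
(no output)
```

View pics/w3.png

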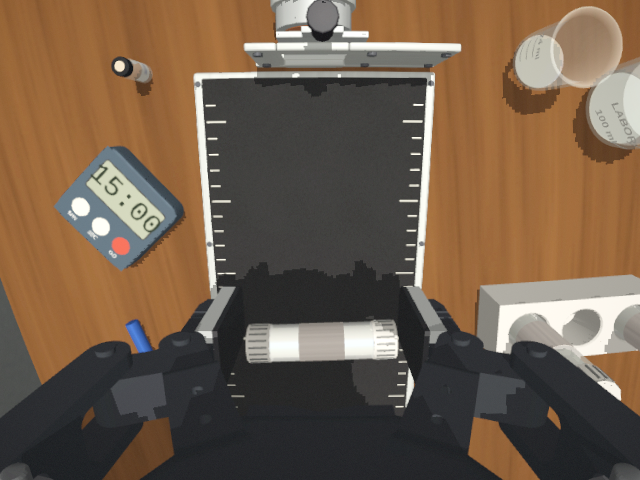

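```bash
python3 -m creep '{"claw":[60,60,60,60],"travel":[[0,0,-0.75],[0,0,-0.75],[0,0,-0.7],[0,0,0]],"delta_rot":[[0,0,0],[0,0,0],[0,0,0],[0,0,0]]}'
python3 t.py
python3 - <<'E'
from h import *
p=robot.snapshot('wrist'); save(p,'w4')
E
```

```text
clock: 7.68
tool_pos: [0.5306, 0.1013, 0.2315]
orientation: [0.0, 0.755, 0.656, 0.001]
contact_force: [-0.2, 0.7, -1.2]
gripper_width: 0.701
gripper_force: 0.0
tcp uv 0.0032889264100844535 0.07737104554642214 [0.5297 0.1011 0.2297]
tube 0.82 c [0.5201 0.03  ] [0.5198 0.0301] ang -0.10327802717537493 size [0.1018 0.0298 0.1041]
tube uv 0.0033753404022251574 0.005618321445101679 ang rel 0.03272197282462508
```

View pics/w4.png

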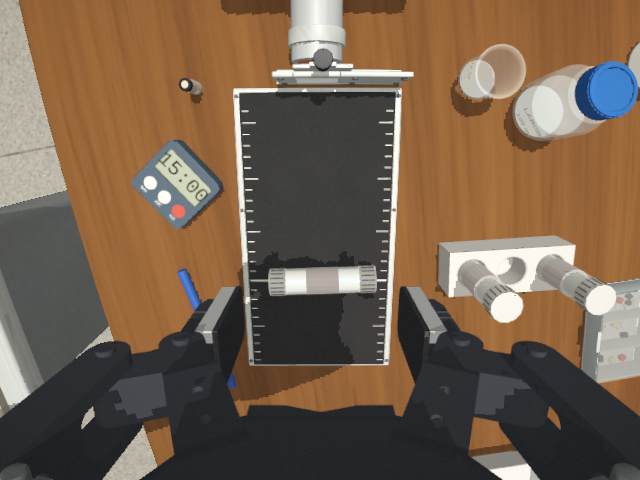

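```bash
cat > t2.py <<'E'
from m import *
import sys
p=robot.snapshot('wrist'); g=p['color'].min(2).astype(float)
L=np.array([.516,.0249]);a=-.136;u=np.array([np.cos(a),np.sin(a)]);v=np.array([-u[1],u[0]])
s=robot.sense(); d=np.array(s['tool_pos'])[:2]-L; print('tcp uv',d@u,d@v,s['tool_pos'])
o=[f for f in robot.outline_of(p,'tube') if abs((toworld(p,[f['point']],.027)[0,:2]-L)@u)<.03 and abs((toworld(p,[f['point']],.027)[0,:2]-L)@v)<.1][0]
ys,xs=np.nonzero(o['mask']); c0,c1=xs.min(),xs.max(); r0,r1=ys.min()-5,ys.max()+6
E1=[];E2=[]
for c in range(c0+4,c1-3):
    col=g[r0:r1,c]; th=(np.percentile(col,20)+np.percentile(col,80))/2; i=np.nonzero(col>th)[0]
    f=lambda j,k: j+(th-col[j])/(col[k]-col[j])
    if i[0]>0 and i[-1]<len(col)-1: E1.append([c,r0+f(i[0]-1,i[0])]); E2.append([c,r0+f(i[-1]+1,i[-1]) if 0 else r0+i[-1]+(col[i[-1]]-th)/(col[i[-1]]-col[i[-1]+1])])
E1=np.array(E1);E2=np.array(E2)
lin=lambda E:(lambda P:np.c_[E[:,0],np.polyval(P,E[:,0])])(np.polyfit(*E[abs(E[:,1]-np.polyval(np.polyfit(*E.T,1),E[:,0]))<1].T,1))
A=toworld(p,lin(E1),.027);B=toworld(p,lin(E2),.027)
m=(A+B)/2; w=m[-1]-m[0]; 
# mid of view angles: silhouette centre
d=m.mean(0)[:2]-L; W=toworld(p,[[c0,(r0+r1)/2],[c1+1,(r0+r1)/2]],.027)[:,:2]-L
print('width',np.linalg.norm(A-B,axis=1)[[0,-1]],'v',d@v,'u ends',W@u,'mid',(W@u).mean(),'ang',np.arctan2(w[1],w[0])-a)
# line stubs outside tube
ends=np.array([L-.067*u,L+.067*u]); e=topix(p,np.c_[ends,[.014]*2]); print('line pred px',e)
for rng in (range(int(e[0,0])+3,c0-4),range(c1+5,int(e[1,0])-3)):
    q=[]
    for c in rng:
        r=int(round(np.interp(c,e[:,0],e[:,1])))-5; k=np.clip(g[r:r+11,c]-np.median(g[r:r+11,c])-25,0,None)
        if k.sum()>30: q.append([c,r+(k*np.arange(11)).sum()/k.sum()])
    if q: Q=toworld(p,q,.014)[:,:2]-L; print('stub',len(q),'v',np.median(Q@v),'u',(Q@u).mean(), 'row',np.median(np.array(q)[:,1]))
E
python3 t2.py
```

```text
tcp uv 0.002478826412051411 0.07697670874965998 [0.5289 0.1008 0.2282]
width [0.0268 0.0263] v 0.0052402817552916914 u ends [-0.048   0.0575] mid 0.004727924371146514 ang 0.030531425551761207
line pred px [[250.7982 280.4846]
 [386.5387 279.9741]]
stub 11 v 0.00042913398555244537 u -0.059836046524778495 row 280.07428571428574
```

```bash
python3 -m creep '{"claw":[60,60,60,60,60,60,60,60,60],"travel":[[-0.3,0.02,0],[-0.34,0,0.3],[0,0,0.8],[0,0,0.8],[0,0,0.8],[0,0,0.8],[0,0,0.6],[0,0,0.17],[0,0,0]],"delta_rot":[[0,0,0],[0,0,0],[0,0,0],[0,0,0],[0,0,0],[0,0,0],[0,0,0],[0,0,0],[0,0,0]]}'
python3 - <<'E'
from m import *
L=np.array([.516,.0249]);a=-.136;u=np.array([np.cos(a),np.sin(a)]);v=np.array([-u[1],u[0]])
for i in range(3):
    s=robot.sense(); d=np.array(s['tool_pos'])[:2]-L; print('tcp uv',d@u,d@v,s['tool_pos'],s['orientation'],s['contact_force']); robot.snapshot('top')
E
```

```text
clock: 9.05
tool_pos: [0.526, 0.0681, 0.0162]
orientation: [0.0, 0.755, 0.656, -0.0]
contact_force: [-0.4, 0.4, -0.7]
gripper_width: 0.704
gripper_force: 0.0
tcp uv 0.0040280788557137525 0.04420012795354012 [0.526  0.0681 0.0162] [ 0.      0.7551  0.6556 -0.0003] [-0.3734  0.3758 -0.6522]
tcp uv 0.004574771377011741 0.04465704051778192 [0.5266 0.0685 0.017 ] [0.0002 0.755  0.6557 0.0003] [-0.1738  0.5491  1.2502]
tcp uv 0.004895503106009741 0.045022483012957436 [0.527  0.0688 0.0174] [0.0004 0.755  0.6558 0.0008] [ 0.2541 -0.8158  0.1913]
```

```bash
python3 -m creep '{"claw":[60,60,60,60,60,60,60,60,60,60,60,60],"travel":[[-0.06,0,0],[-0.06,0,0],[-0.06,0,0],[-0.04,0,0],[-0.02,0,0],[-0.02,0,0],[-0.02,0,0],[-0.02,0,0],[-0.02,0,0],[-0.02,0,0],[-0.02,0,0],[-0.02,0,0]],"delta_rot":[[0,0,0],[0,0,0],[0,0,0],[0,0,0],[0,0,0],[0,0,0],[0,0,0],[0,0,0],[0,0,0],[0,0,0],[0,0,0],[0,0,0]]}'
python3 -m creep '{"claw":[60,60,60],"travel":[[-0.02,0,0],[-0.01,0,0],[0,0,0]],"delta_rot":[[0,0,0],[0,0,0],[0,0,0]]}'
python3 -m creep '{"claw":[60,60,60,60,60,60,60,60,60],"travel":[[0.1,0,0],[0.3,0,0],[0.3,0,-0.3],[0.2,0,-0.8],[0.16,0,-0.8],[0,0,-0.8],[0,0,-0.8],[0,0,-0.8],[0,0,0]],"delta_rot":[[0,0,0],[0,0,0],[0,0,0],[0,0,0],[0,0,0],[0,0,0],[0,0,0],[0,0,0],[0,0,0]]}'
python3 t2.py
```

```text
clock: 10.7
tool_pos: [0.5235, 0.0502, 0.0163]
orientation: [-0.0, 0.755, 0.656, 0.0]
contact_force: [-0.5, -0.5, 0.4]
gripper_width: 0.703
gripper_force: 0.1
clock: 11.08
tool_pos: [0.5233, 0.0487, 0.0163]
orientation: [-0.0, 0.755, 0.656, 0.0]
contact_force: [-0.6, 0.3, 0.6]
gripper_width: 0.702
gripper_force: 0.0
clock: 12.2
tool_pos: [0.5323, 0.1026, 0.2356]
orientation: [0.001, 0.755, 0.656, 0.003]
contact_force: [0.8, -0.1, -0.9]
gripper_width: 0.707
gripper_force: 0.0
tcp uv 0.004726692973819503 0.07884495487062769 [0.5314 0.1024 0.2334]
width [0.027  0.0262] v -0.001364058695894709 u ends [-0.0474  0.0568] mid 0.004714051222235765 ang 0.028330930829894116
line pred px [[247.2265 280.9412]
 [380.3697 280.1516]]
stub 11 v 0.00045412238244906596 u -0.05913159886068889 row 280.5081081081081
stub 1 v 0.0003001143591677448 u 0.06257151197722921 row 279.91156462585036
```

```bash
python3 -m creep '{"claw":[85,85,85,85,85,85,85,85],"travel":[[-0.8,-0.03,0],[-0.77,0,0],[0,0,0],[0,0,0],[0,0,0],[0,0,0],[0,0,0.6],[0,0,0]],"delta_rot":[[0,0,0],[0,0,0],[0,0,-0.18],[0,0,-0.18],[0,0,-0.18],[0,0,-0.094],[0,0,0],[0,0,0]]}'
cat > s.py <<'E'
from m import *
L=np.array([.516,.0249]);a=-.136;u=np.array([np.cos(a),np.sin(a)]);v=np.array([-u[1],u[0]])
P=[];Y=[]
for i in range(4):
    s=robot.sense(); P.append(s['tool_pos']); q=s['orientation']; Y.append(2*np.arctan2(q[2],q[1])-np.pi/2-a); robot.snapshot('top')
P=np.array(P).mean(0); d=P[:2]-L; print('tcp uv',d@u,d@v,'z',P[2],'psi',np.mean(Y),s['gripper_width'],s['contact_force'])
E
python3 s.py
```

```text
clock: 13.3
tool_pos: [0.5165, 0.0239, 0.1988]
orientation: [-0.002, 0.513, 0.859, -0.002]
contact_force: [0.8, 0.6, 1.2]
gripper_width: 0.995
gripper_force: 0.0
tcp uv 0.0017002395445669494 -0.0008050377446903701 z 0.20060423007365044 psi 0.6300507852196741 0.9981327374652 [-0.2494  0.5304  0.3651]
```

```bash
python3 -m creep '{"claw":[85,85,85,85,85,85,85,85],"travel":[[0,0.036,0.6],[0,0,0.8],[0,0,0.8],[0,0,0.7],[0,0,0.5],[0,0,0.3],[0,0,0.13],[0,0,0]],"delta_rot":[[0,0,0],[0,0,0],[0,0,0],[0,0,0],[0,0,0],[0,0,0],[0,0,0],[0,0,0]]}'
python3 s.py
```

```text
clock: 14.5
tool_pos: [0.5203, 0.0246, 0.0102]
orientation: [0.0, 0.513, 0.859, 0.0]
contact_force: [0.7, 0.0, -0.2]
gripper_width: 0.996
gripper_force: 0.0
tcp uv 0.004454152966989947 0.000367310120213893 z 0.010528915871784283 psi 0.6299599361230198 0.9934507619412606 [ 0.5811 -0.0672  0.6679]
```

```bash
python3 -m creep '{"claw":[85,85,85,85,85,85,85,85,85],"travel":[[0,0,0],[0,0,0],[0,0,0],[0,0,0],[0,0,0],[0,0,0],[0,0,0],[0,0,0],[0,0,0]],"delta_rot":[[0,0,0.01],[0,0,0.01],[0,0,0.01],[0,0,0.01],[0,0,0.01],[0,0,0.01],[0,0,0.01],[0,0,0.009],[0,0,0]]}'
python3 s.py
python3 -m creep '{"claw":[85,85,85,85,85,85,85,85,85,85,85,85],"travel":[[0,0,0],[0,0,0],[0,0,-0.3],[0,0,-0.7],[0,0,-0.9],[0,0,-0.9],[0,0,-0.9],[0,0,-0.7],[0,0,0],[0,0,0],[0.78,0,0],[0.78,0,0]],"delta_rot":[[0,0,-0.04],[0,0,-0.04],[0,0,0],[0,0,0],[0,0,0],[0,0,0],[0,0,0.18],[0,0,0.18],[0,0,0.18],[0,0,0.096],[0,0,0],[0,0,0]]}'
python3 -m creep '{"claw":[85],"travel":[[0,0,0]],"delta_rot":[[0,0,0]]}'
python3 t2.py; python3 s.py
```

```text
clock: 15.82
tool_pos: [0.5199, 0.0246, 0.0098]
orientation: [-0.0, 0.546, 0.838, 0.0]
contact_force: [0.3, 0.5, 0.2]
gripper_width: 0.996
gripper_force: 0.1
tcp uv 0.0038749818332188303 0.00020701972245775146 z 0.009780560484908142 psi 0.5510141788332126 0.9968912491685069 [ 0.1105 -0.1308 -0.4952]
clock: 17.52
tool_pos: [0.531, 0.1022, 0.2311]
orientation: [0.0, 0.756, 0.655, 0.001]
contact_force: [1.1, 0.1, -0.3]
gripper_width: 0.993
gripper_force: 0.0
clock: 17.65
tool_pos: [0.5306, 0.105, 0.2305]
orientation: [-0.0, 0.754, 0.657, 0.0]
contact_force: [0.5, -0.2, -0.5]
gripper_width: 0.992
gripper_force: 0.0
tcp uv 0.004020271472523548 0.07913288211656726 [0.5307 0.1028 0.2305]
width [0.0269 0.0263] v -0.0003939833687029834 u ends [-0.0469  0.0561] mid 0.0046008740419838275 ang -0.0025733783763986495
line pred px [[249.5509 283.9911]
 [384.1375 283.8089]]
stub 12 v 0.0005167857150498195 u -0.059031434725316266 row 283.5189944464138
stub 2 v 0.0002402148577629331 u 0.062355866994082 row 283.6048745338662
tcp uv 0.004444718682018721 0.07718141657403826 z 0.23039321325699147 psi -0.006222517312073239 0.9946747371685135 [-0.171   0.3305  0.3084]
```

```bash
python3 -m creep '{"claw":[0,0,0,0,0,0,0,0,0,0],"travel":[[0.77,-0.23,0],[0.77,-0.23,0],[0.76,-0.23,0],[0,0,0.7],[0,0,0.8],[0,0,0.8],[0,0,0.6],[0,0,0.27],[0,0,0],[0,0,0]],"delta_rot":[[0,0,0],[0,0,0],[0,0,0],[0,0,0],[0,0,0],[0,0,0],[0,0,0],[0,0,0],[0,0,0],[0,0,0]]}'
python3 s.py
python3 - <<'E'
from h import *
p=robot.snapshot('wrist'); q=robot.snapshot('scene')
a=cv2.resize(p['color'],(400,300)); b=cv2.resize(q['color'][140:320,160:400],(400,300))
cv2.imwrite('pics/w5.png',np.hstack([a,b])[:,:,::-1])
for f in robot.find_in(q,'guard_post')[:2]: print(f['score'],f['point'])
E
```

```text
clock: 19.2
tool_pos: [0.5137, 0.2208, 0.0727]
orientation: [0.0, 0.755, 0.655, 0.001]
contact_force: [0.4, 0.7, -0.0]
gripper_width: -0.001
gripper_force: 0.0
tcp uv -0.02892830572922727 0.19376676150343167 z 0.07259008335644648 psi -0.00514345110181369 0.0010466376858164577 [-0.0981  0.1128 -0.1756]
0.54 [268.2, 243.3]
0.4 [266.7, 357.4]
```

View pics/w5.png

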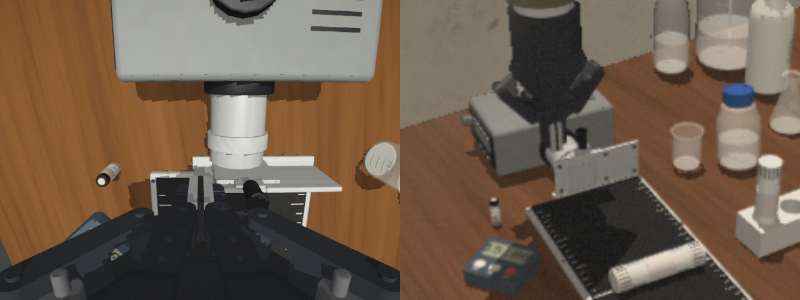

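```bash
python3 -m creep '{"claw":[0,0,0,0,0,0,0,0,0,0],"travel":[[0,0.1,0],[0,0.1,0],[0,0.1,0],[0,0.1,0],[0,0.1,0],[0,0.1,0],[0,0.1,0],[0,0.1,0],[0,0.1,0],[0,0.1,0]],"delta_rot":[[0,0,0],[0,0,0],[0,0,0],[0,0,0],[0,0,0],[0,0,0],[0,0,0],[0,0,0],[0,0,0],[0,0,0]]}'
python3 s.py
python3 -m creep '{"claw":[0,0,0],"travel":[[0,0.04,0],[0,0.04,0],[0,0,0]],"delta_rot":[[0,0,0],[0,0,0],[0,0,0]]}'
python3 s.py
```

```text
clock: 20.8
tool_pos: [0.5627, 0.2135, 0.0713]
orientation: [-0.0, 0.755, 0.656, 0.0]
contact_force: [-1.0, 0.6, 0.9]
gripper_width: 0.0
gripper_force: 0.8
tcp uv 0.02092107615744571 0.19307553043314019 z 0.07131405852963137 psi -0.0051818038180106996 0.0018739247256520815 [ 0.3976  0.2894 -0.5337]
clock: 21.38
tool_pos: [0.5662, 0.2129, 0.0713]
orientation: [-0.0, 0.755, 0.656, -0.0]
contact_force: [-1.5, 0.6, -0.0]
gripper_width: 0.001
gripper_force: 0.9
tcp uv 0.024240679235483162 0.19306508981848158 z 0.07126140211821208 psi -0.004958913760849781 0.00258503731003968 [-1.5179 -0.2475 -0.079 ]
```

Small steps until the force rises at the stop.

```bash
for i in 1; do python3 -m creep '{"claw":[0,0,0,0],"travel":[[0,0.04,0],[0,0.04,0],[0,0.02,0],[0,0,0]],"delta_rot":[[0,0,0],[0,0,0],[0,0,0],[0,0,0]]}'; done
python3 s.py
python3 -m creep '{"claw":[0,0,0],"travel":[[0,0.04,0],[0,0.02,0],[0,0,0]],"delta_rot":[[0,0,0],[0,0,0],[0,0,0]]}'
python3 s.py
```

```text
clock: 22.08
tool_pos: [0.5675, 0.2128, 0.0708]
orientation: [-0.003, 0.755, 0.656, -0.003]
contact_force: [-20.3, -0.5, 13.3]
gripper_width: -0.0
gripper_force: 10.4
tcp uv 0.025523598040959994 0.19319790653325644 z 0.07083296158363828 psi -0.0037357404014829454 -0.0012050264258519326 [-21.2174  -0.9182  13.5404]
clock: 22.65
tool_pos: [0.5681, 0.2129, 0.0706]
orientation: [-0.004, 0.754, 0.656, -0.005]
contact_force: [-32.0, -1.0, 21.4]
gripper_width: -0.002
gripper_force: 16.4
tcp uv 0.026146063346189564 0.19330059081417603 z 0.07064213716336865 psi -0.002934107676101305 0.002331479525043455 [-31.9418  -2.4551  21.0201]
```

```bash
python3 -m creep '{"claw":[0,0,0,0,0,0,0,0,0,0],"travel":[[0,-0.2,0],[0,-0.4,0],[0,-0.3,-0.4],[0,0,-0.8],[0,0,-0.8],[0.6,0,-0.8],[0.6,0,0],[0,0.2,0],[0,0,0],[0,0,0]],"delta_rot":[[0,0,0],[0,0,0],[0,0,0],[0,0,0],[0,0,0],[0,0,0],[0,0,0],[0,0,0],[0,0,0],[0,0,0]]}'
python3 s.py
python3 - <<'E'
from m import *
L=np.array([.516,.0249]);a=-.136;u=np.array([np.cos(a),np.sin(a)]);v=np.array([-u[1],u[0]])
p=robot.snapshot('wrist'); save(p,'w6')
for n,z in (('start_key_top',.088),('start_key',.088),('guard_post',.078)):
    for f in robot.find_in(p,n)[:2]:
        w=toworld(p,f['point'],z)[0]; d=w[:2]-L; print(n,f['score'],f['point'],w,d@u,d@v)
E
```

```text
clock: 24.1
tool_pos: [0.5482, 0.2749, 0.2111]
orientation: [0.0, 0.756, 0.655, -0.0]
contact_force: [-0.2, -0.5, -0.0]
gripper_width: 0.0
gripper_force: 0.0
tcp uv -0.002184020491045178 0.25238541993610886 z 0.21122139702171566 psi -0.006150730741702415 -0.002451032056494958 [0.4526 0.9041 0.4596]
start_key_top 0.67 [313.8, 137.3] [0.5523 0.3377 0.088 ] -0.006437410020921822 0.314805121513493
start_key 0.57 [316.0, 136.3] [0.5538 0.3381 0.088 ] -0.0049650675513277275 0.31544741419289135
guard_post 0.83 [377.7, 285.8] [0.5845 0.2213 0.078 ] 0.04119783113561242 0.2038736010070305
```

View pics/w6.png

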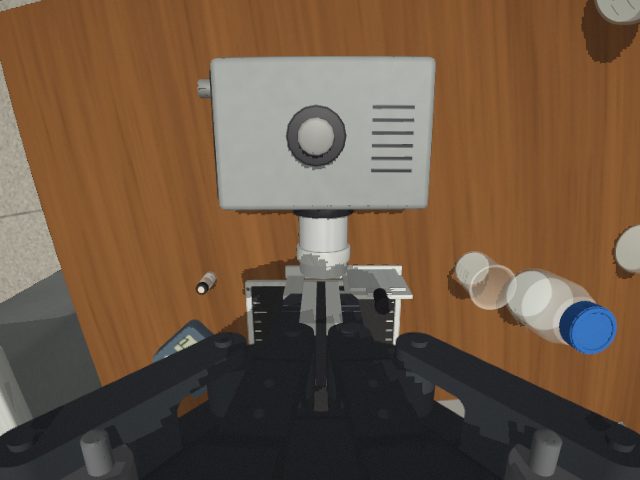

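```bash
python3 -m creep '{"claw":[0,0,0,0,0,0,0,0],"travel":[[0.63,-0.03,0],[0.63,-0.03,0],[0,0,0.7],[0,0,0.7],[0,0,0.6],[0,0,0.32],[0,0,0],[0,0,0]],"delta_rot":[[0,0,0],[0,0,0],[0,0,0],[0,0,0],[0,0,0],[0,0,0],[0,0,0],[0,0,0]]}'
python3 s.py
python3 -m creep '{"claw":[0,0,0,0,0,0,0],"travel":[[0,0,0.04],[0,0,0.04],[0,0,0.04],[0,0,0.04],[0,0,0.04],[0,0,0.03],[0,0,0]],"delta_rot":[[0,0,0],[0,0,0],[0,0,0],[0,0,0],[0,0,0],[0,0,0],[0,0,0]]}'
python3 s.py
```

```text
clock: 25.5
tool_pos: [0.5546, 0.3393, 0.0967]
orientation: [0.0, 0.755, 0.656, 0.001]
contact_force: [-0.7, -0.9, 1.0]
gripper_width: 0.004
gripper_force: 0.0
tcp uv -0.004401304721590188 0.3167384762805233 z 0.09674007328734197 psi -0.005056267152938443 0.004057224473137252 [-0.0134  0.1844  0.0743]
clock: 26.58
tool_pos: [0.5539, 0.3389, 0.0839]
orientation: [-0.0, 0.755, 0.656, -0.0]
contact_force: [-1.9, -1.0, 2.9]
gripper_width: -0.002
gripper_force: 1.7
tcp uv -0.005054299059211273 0.3162248595831551 z 0.08392273300094762 psi -0.00499603983031538 0.0018351367006700266 [-1.5143 -0.1796  3.304 ]
```

```bash
python3 -m creep '{"claw":[0,0,0,0,0],"travel":[[0,0,0.02],[0,0,0.02],[0,0,0.02],[0,0,0.01],[0,0,0]],"delta_rot":[[0,0,0],[0,0,0],[0,0,0],[0,0,0],[0,0,0]]}'
python3 s.py
```

```text
clock: 27.4
tool_pos: [0.5541, 0.339, 0.0828]
orientation: [-0.0, 0.755, 0.655, 0.0]
contact_force: [-10.5, -6.0, 23.9]
gripper_width: 0.0
gripper_force: 11.9
tcp uv -0.004858483664317552 0.3163478298854963 z 0.08279902603726072 psi -0.005183354456464451 -0.0012967251064939847 [-9.5739 -6.5228 23.2575]
```

Fully bottomed (24 N). Release, back off and check the tube and guard from above.

```bash
python3 -m creep '{"claw":[0,0,0,0,0,0,0,0,0,0,0],"travel":[[0,0,-0.1],[0,0,-0.3],[0,0,-0.8],[0,0,-0.9],[0,0,-0.9],[-0.8,0,0],[-0.8,0,0],[-0.8,0,0],[-0.8,0.05,0],[-0.8,0.05,0],[-0.8,0,0]],"delta_rot":[[0,0,0],[0,0,0],[0,0,0],[0,0,0],[0,0,0],[0,0,0],[0,0,0],[0,0,0],[0,0,0],[0,0,0],[0,0,0]]}'
python3 -m creep '{"claw":[60,60,60,60],"travel":[[0,0,0],[0,0,0],[0,0,0],[0,0,0]],"delta_rot":[[0,0,0],[0,0,0],[0,0,0],[0,0,0]]}'
python3 t2.py
python3 - <<'E'
from m import *
L=np.array([.516,.0249]);a=-.136;u=np.array([np.cos(a),np.sin(a)]);v=np.array([-u[1],u[0]])
p=robot.snapshot('wrist')
for f in robot.find_in(p,'guard_post')[:2]:
        w=toworld(p,f['point'],.078)[0]; d=w[:2]-L; print(f['score'],f['point'],w,d@u,d@v)
cv2.imwrite('pics/w7.png',p['color'][:,:,::-1])
E
```

```text
clock: 28.98
tool_pos: [0.5251, 0.0992, 0.2309]
orientation: [0.0, 0.755, 0.655, 0.0]
contact_force: [-0.3, -0.2, 0.1]
gripper_width: -0.002
gripper_force: 0.0
clock: 29.48
tool_pos: [0.5251, 0.1014, 0.2302]
orientation: [-0.0, 0.755, 0.656, -0.0]
contact_force: [-0.5, -0.3, 0.0]
gripper_width: 0.708
gripper_force: 0.0
tcp uv -0.0013263741549949238 0.07688052823869763 [0.5251 0.1013 0.2302]
width [0.0266 0.0263] v -0.0003774263336815911 u ends [-0.0471  0.0564] mid 0.0046557212521279555 ang -0.002104522568590783
line pred px [[254.5469 280.0224]
 [389.6468 279.4189]]
stub 12 v 0.00045544683453943016 u -0.059065059532619195 row 279.58182210708117
stub 1 v 0.0003261940524802058 u 0.06235748890884477 row 279.1459074733096
0.94 [382.9, 64.6] [0.5849 0.206  0.078 ] 0.04369525354925047 0.18879771981632423
```

View pics/w7.png

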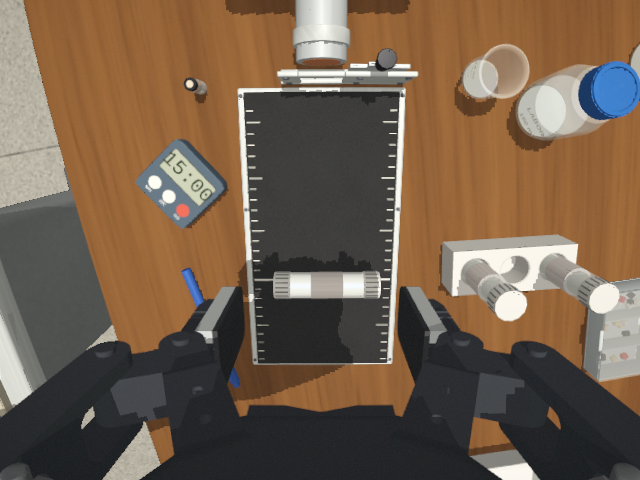

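The picture shows the tube parallel to the line and centred on it (row ~285, line stubs at row ~280 from perspective). The post is moved over to (386,59), and the other things are unmoved.

```bash
python3 -c "
from rig import robot
print(robot.hand_in())"
```

```text
the job is handed in; nothing more can be done
None
```

I handed the job in at about 30 s: the tube lies parallel to the white line and within about 1 mm of it, though about 4–5 mm off-centre along its length, the guard was pushed open to its stop, the start key was pressed right down and released, and the other things showed no sign of having moved.

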